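# Purge the filament dryer

## Task

The filament dryer is to be purged: its fan sucks room air in through desiccant cartridges in the front ports and blows the damp air out under the lid. First, with the lid still shut, put a spare cartridge from the tray upright and fully home into each empty port, leaving the cartridges already in the ports and everything else on the bench alone. Then take the lid by its bar handle, pull it free of its sticky gasket without throwing it open, and hold it steady just ajar, the front edge raised about 30 mm: the program finishes while still gripping the handle and holding the lid there.

Things in the scene. Friction and masses are not known exactly. Their poses are not given: they have to be found in the camera images.
- dryer: filament dryer, fixed: grey box (chamber 256 x 256 mm, rim 92 mm above the bench) with a spool of blue filament inside; along its front a black deck 72 mm deep, 240 mm wide, 58 mm high carries four ports. Origin: under the chamber's centre, at bench height. -x points to the front (deck side), y along the row of ports, z up.
- lid (a joint): dryer lid, 264 mm wide, white frame, clear top (118 mm above bench when shut), hinged on the dryer's far (+x) edge; rad, 0 shut, grows as it opens; 0.1 = 27 mm gap in front. 0.45 kg, falls shut if let go. Stuck to its gasket: it takes 12 to 18 N up at the handle over the first 8 mm or so, then lets go at once and does not stick again; 2 to 5 N then holds it.
- lid_bar (a point): centre of the lid's black bar handle: round bar, 14 mm diameter, 106 mm clear between its posts, parallel to the hinge (dryer's y); its centre is 32 mm above the lid's top face, 150 mm above the bench with the lid shut. Shut, it lies 221 mm in front of the hinge axis and 56 mm above it, 80 mm behind the row of ports.
- lid_lip (a point): middle of the lower front edge of the lid, 268 mm in front of the hinge axis; 94 mm above the bench when shut.
- lid_hinge (a point): middle of the lid's hinge axis (along the dryer's y), 94 mm above the bench, at dryer x = +136 mm. Fixed.
- port_a: one of four equal intake ports in a row on the dryer's deck, 58 mm apart, in any order: a grey block 57 x 57 x 26 mm with an upright round bore of 35 mm diameter, chamfered, 26 mm deep. Origin: centre of the bore's floor, 58 mm above the bench; mouth 26 mm higher. Fixed. Two of the four ports hold a cartridge at the start and two are empty.
- port_b: one of four equal intake ports in a row on the dryer's deck, 58 mm apart, in any order: a grey block 57 x 57 x 26 mm with an upright round bore of 35 mm diameter, chamfered, 26 mm deep. Origin: centre of the bore's floor, 58 mm above the bench; mouth 26 mm higher. Fixed. Two of the four ports hold a cartridge at the start and two are empty.
- port_c: one of four equal intake ports in a row on the dryer's deck, 58 mm apart, in any order: a grey block 57 x 57 x 26 mm with an upright round bore of 35 mm diameter, chamfered, 26 mm deep. Origin: centre of the bore's floor, 58 mm above the bench; mouth 26 mm higher. Fixed. Two of the four ports hold a cartridge at the start and two are empty.
- port_d: one of four equal intake ports in a row on the dryer's deck, 58 mm apart, in any order: a grey block 57 x 57 x 26 mm with an upright round bore of 35 mm diameter, chamfered, 26 mm deep. Origin: centre of the bore's floor, 58 mm above the bench; mouth 26 mm higher. Fixed. Two of the four ports hold a cartridge at the start and two are empty.
- cart_1: desiccant cartridge, loose, about 60 g: orange body of 32 mm diameter and 40 mm height with chamfered foot, and above it a white round grip of 22 mm diameter and 36 mm height (total 76 mm). Origin: centre of its underside; z up along it. Of the five, two stand in ports and three are spares standing in the blue tray.
- cart_2: desiccant cartridge, loose, about 60 g: orange body of 32 mm diameter and 40 mm height with chamfered foot, and above it a white round grip of 22 mm diameter and 36 mm height (total 76 mm). Origin: centre of its underside; z up along it. Of the five, two stand in ports and three are spares standing in the blue tray.
- cart_3: desiccant cartridge, loose, about 60 g: orange body of 32 mm diameter and 40 mm height with chamfered foot, and above it a white round grip of 22 mm diameter and 36 mm height (total 76 mm). Origin: centre of its underside; z up along it. Of the five, two stand in ports and three are spares standing in the blue tray.
- cart_4: desiccant cartridge, loose, about 60 g: orange body of 32 mm diameter and 40 mm height with chamfered foot, and above it a white round grip of 22 mm diameter and 36 mm height (total 76 mm). Origin: centre of its underside; z up along it. Of the five, two stand in ports and three are spares standing in the blue tray.
- cart_5: desiccant cartridge, loose, about 60 g: orange body of 32 mm diameter and 40 mm height with chamfered foot, and above it a white round grip of 22 mm diameter and 36 mm height (total 76 mm). Origin: centre of its underside; z up along it. Of the five, two stand in ports and three are spares standing in the blue tray.
- tray: blue tray, fixed on the bench left or right of the dryer, 176 x 64 mm, floor 4 mm thick, rim 14 mm high; the three spares stand in it in a row along its long side (tray's x), 54 mm apart. Origin: centre of its underside.
- bin: bystander: blue open parts bin with brass bits, 150 x 70 x 50 mm, loose, on the side opposite the tray. Origin: centre of its underside.
- cleaner: bystander: white bottle with a red cap, 56 mm diameter, 130 mm tall, loose. Origin: centre of its underside.
- screwdriver: bystander: screwdriver with a red handle lying on the bench, loose. Origin: on its axis, where it lies on the bench.
There are look-alikes about, which are no part of the job. Leave any purple look-alike of the cart_3 alone.

How it is judged:
By the outcome, as a careful person would: the job done as asked, in the order asked, and still so for the second after the job is handed in, while the arm keeps its last pose, push and grip.
It also fails if it takes over 70 s, if anything falls off the work surface, if the arm or the gripper's body presses on something with over 40 N, if the wrist force passes 120 N, or if a joint passes its speed limit or range.

## Robot

A 7-joint arm with a two-finger parallel gripper is mounted at the origin on the work surface. World frame = base frame: x ahead of the robot, y to its left, z up, the work surface at z = 0. Lengths are in m, angles in rad, forces in N, time in s.
With the tool pointing down it reaches from about 0.35 to 0.9 m from the base axis. Payload 8.1 kg.
Tool frame: the origin (TCP) lies midway between the tips of the shut fingers; the grasp point (between the pads) lies arm.grip_point_offset behind it (arm.grip_point_offset is the distance from the TCP to the grasp point, in m); y points along the fingers, z is the direction in which the jaws open and shut, and the axes are right-handed (so a half turn about y gives the same grasp; the last joint's range is limited). The gripper opens to 92 mm and grips with 3 to 60 N. Pads are 19 mm wide; open, the fingers measure 130 mm over their backs; the gripper's body (75 mm by 190 mm) begins 47 mm behind the grasp point.
Start: joints at [-1.395, 0.434, 0.025, 1.573, -0.012, 1.134, -0.075], TCP at [0.172, 0.601, 0.227] pointing down, gripper open.
Joint ranges: [-2.62, 2.62], [-0.44, 2.09], [-1.27, 1.32], [0.08, 2.57], [-1.32, 4.46], [0.12, 2], [-2.74, 2.74]. Speed limits (rad/s): [2.22, 2.22, 3.01, 3.01, 3.14, 3.14, 3.14].

## Interface

Orientations are given as a rotation vector (axis times angle).
In Python, from cell import arm, get_image, camera_info gives the robot as it stands.
- The arm moves only by the tool carry_out, never from a script. Its argument "steps" is one flat list of numbers, 5 for each row, row after row: the opening, from 0 (shut) to 1 (fully open), then the shift along the world's x, y, z in units of 0.1 m (1.0 is 0.1 m), then the turn about the world's z in units of 45 degrees (1.0 is 45 degrees). In form: [hand, dx, dy, dz, spin, hand, dx, dy, dz, spin, ...]. A call has 1 to 12 rows; each row is the pose to reach, as a shift and turn from the pose commanded when the call began; what a row does not reach only later rows make up. A row lasts 1/10 s, in which the tool goes at most 50 mm and 8.59 degrees, less where a joint would pass 70% of its speed; a pose out of reach is approached as far as the arm can. A call with a number of a shift or a turn outside -1 to 1 is refused whole. A call with a gripper value outside its range is refused whole. The fingers move at their own pace and stop on an object; "grip_force" is the grip in N (left out, the last holds). Time passes only in rows, so rows that repeat a pose let the fingers close. It gives the time, the measured TCP pose, the force and the opening at its end, in the units of the state.
- arm.observe(): the state, without advancing time (a new reading comes with each control period).
- get_image(name): name is "scene" or "top" or "wrist"; returns (picture, depth): 384x512x3 uint8, red, green, blue; 384x512 float32, m along the optical axis (not along the pixel's ray), 0 where there is no reading.
- camera_info(name): a dict with "fovy" (degrees; the focal length in pixels is half the picture's height over the tangent of half this angle, whatever the lens; pixels are square), "cx", "cy" (the principal point, pixels), "R" (3x3) and "t" (3): a world point X has camera coordinates R X + t; the wrist camera has in their place "tool_from_camera" (4x4, takes a point from camera to tool coordinates, whose origin is the TCP and whose axes are the tool frame's). Camera axes: x right, y down, z forward; pixel columns grow to the right and rows downward; lengths in m; the calibration is good to about 2 mm. The wrist camera is an equidistant fisheye: a pixel r from the principal point sees the ray r / f radians off the axis. A picture is of the moment at which its call begins: read the wrist's pose just before it. camera_info takes no time and is no camera call.
- arm.sign_off(): hands the job in, once; it reports no verdict.
The state is a dict: "clock": time; "joints": joint angles; "dq": joint speeds; "joint_efforts": joint torques, N m; "position": TCP position; "ee_rot": TCP orientation; "force": force on the tool from outside, world axes, zero at the start; "ft_torque": the same for the moment, N m; "width": opening from 0.0 (shut) to 1.0 (fully open).
Only numpy, scipy, OpenCV 4.12 (cv2) and the standard library are available. Lean on these libraries where they do the work, as an engineer would, in place of code of your own. Each camera call takes 0.05 s, during which the arm holds its last target. There are 200 camera calls.

## Working session

There is one attempt and no reset: what is moved stays moved. The work goes in short steps, Python scripts to look and compute and a tool call to move; the robot and the scene stay as the last step left them, time stands still between calls to the robot, and variables do not carry over. Pictures are saved under pics/ and viewed, about 8 in all and at most 12, crops included, and the job is handed in when it is done.

Besides the shell and the picture viewer there is one more tool, called after "Request:" in YAML: its name, and indented under it one key for each argument. carry_out: Moves the arm, as the interface text tells. Shifts and turns lie within -1 to 1; 1 stands for 0.1 m of shift or 45 degrees of turn. Its arguments: {"type":"object","properties":{"steps":{"type":"array","items":{"type":"number"}},"grip_force":{"type":"number"}},"required":["steps"]}

```bash
mkdir -p pics; ls; cat > h.py <<'E'
import numpy as np, cv2
from cell import arm, get_image, camera_info
from scipy.spatial.transform import Rotation as Ro
def foc(ci): return 192/np.tan(np.radians(ci["fovy"])/2)
def cloud(name,depth):
    ci=camera_info(name); f=foc(ci); v,u=np.mgrid[0:384,0:512]
    P=np.stack([(u-ci["cx"])/f*depth,(v-ci["cy"])/f*depth,depth],-1)
    return (P-np.array(ci["t"]))@np.array(ci["R"])
def ray(name,uv):
    ci=camera_info(name); f=foc(ci); R=np.array(ci["R"])
    d=np.array([(uv[0]-ci["cx"])/f,(uv[1]-ci["cy"])/f,1])@R
    return -R.T@np.array(ci["t"]),d
def onplane(name,uv,z):
    o,d=ray(name,uv); return o+d*(z-o[2])/d[2]
E
python3 - <<'E'
from h import *
s=arm.observe(); print({k:np.round(v,3) for k,v in s.items()}, arm.grip_point_offset)
ims=[]
for n in("scene","top"):
    p,d=get_image(n); np.savez(f"pics/{n}.npz",p=p,d=d); ims.append(p); ci=camera_info(n)
    print(n,ci["fovy"],(-np.array(ci["R"]).T@np.array(ci["t"])).round(3),np.round(ci["R"],2).tolist())
for n,i in zip(("scene","top"),ims): cv2.imwrite(f"pics/{n}0.png",cv2.resize(i[...,::-1],(800,600),interpolation=2))
E
```

```text
pics
{'clock': np.float64(0.0), 'joints': array([-1.395,  0.435,  0.025,  1.574, -0.012,  1.134, -0.075]), 'dq': array([ 0.   ,  0.   ,  0.002, -0.001, -0.001,  0.002, -0.001]), 'joint_efforts': array([-1.0000e-03, -6.6785e+01,  9.8500e-01, -3.1447e+01, -6.0000e-02,
        4.3000e-02,  0.0000e+00]), 'position': array([0.172, 0.6  , 0.226]), 'ee_rot': array([-1.561,  0.219, -0.219]), 'force': array([ 0.271,  0.26 , -0.464]), 'ft_torque': array([-0.017,  0.018,  0.056]), 'width': np.float64(0.997)} 0.0188
scene 56.377618502799166 [0.961 0.62  0.712] [[-0.87, 0.48, -0.0], [0.31, 0.56, -0.76], [-0.37, -0.67, -0.65]]
top 49.72435391567227 [0.493 0.019 1.393] [[-0.02, -1.0, -0.0], [-1.0, 0.02, -0.09], [0.09, -0.0, -1.0]]
```

View pics/scene0.png

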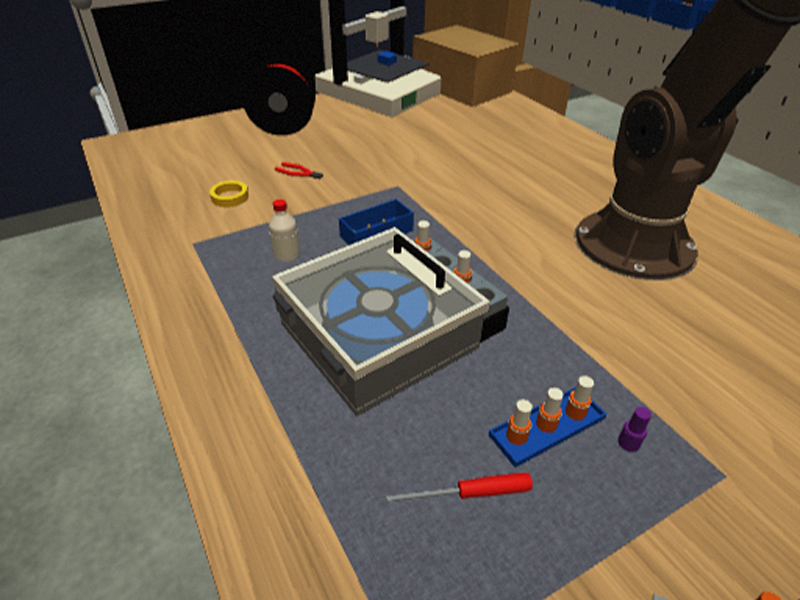

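View pics/top0.png

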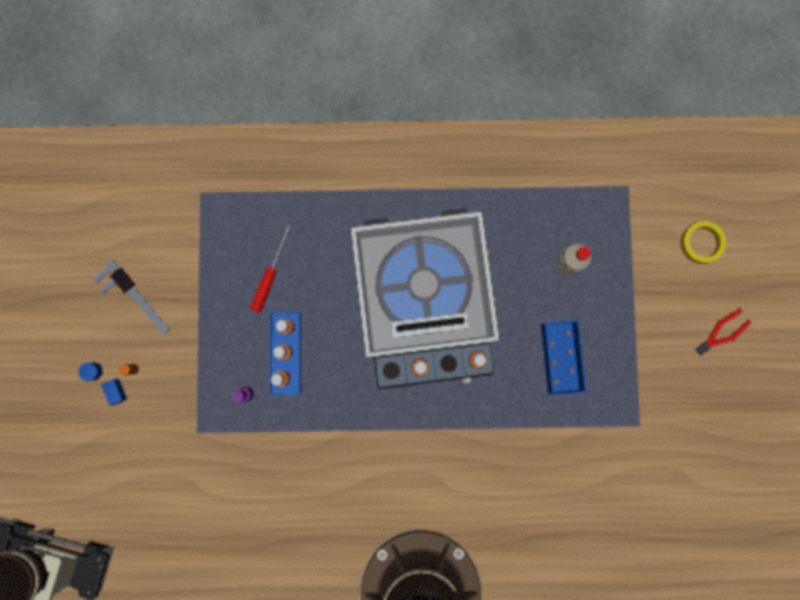

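The scene view shows the tray spares at about (519,422), (550,409) and (581,397), and the purple decoy at (635,430). In the top view the spares are at (285,326), (283,352) and (280,379). The decoy is at (243,395), and an orange piece far off at (128,369) is not part of the job. Ports at (391,370) and (449,363) are empty; those at (420,367) and (478,360) are filled. I choose the orange/white spares in the blue tray.

```bash
python3 - <<'E'
from h import *
def seg(n,box,lo,hi,fn):
    z=np.load(f"pics/{n}.npz"); p=z["p"].astype(int); C=cloud(n,z["d"])
    m=fn(p)&(C[...,2]>lo)&(C[...,2]<hi)&(z["d"]>0)
    b=np.zeros_like(m); x0,y0,x1,y1=[int(k*.64) for k in box]; b[y0:y1,x0:x1]=1
    return m&b,C
white=lambda p:(p.min(-1)>130)&(p.max(-1)-p.min(-1)<50)
black=lambda p:(p.max(-1)<60)
R=Ro.from_rotvec(arm.observe()["ee_rot"]).as_matrix(); print("tool axes cols\n",R.round(3))
for n,box in(("top",(260,300,310,405)),("scene",(490,360,620,470)),("top",(370,340,500,390)),("scene",(405,210,500,300))):
    lo,hi=((.068,.09) if "3" and box in((260,300,310,405),(490,360,620,470)) else (.12,.146))
    m,C=seg(n,box,lo,hi,white); k,l,st,ce=cv2.connectedComponentsWithStats(m.astype(np.uint8))
    print(n,[(st[i,4],(ce[i]/.64).round().tolist(),C[l==i].mean(0).round(4).tolist(),C[l==i][:,2].max().round(4)) for i in range(1,k) if st[i,4]>5])
# bores, top view & scene : dark in the deck
for n,box in(("top",(372,345,498,392)),("scene",(400,210,510,310))):
    z=np.load(f"pics/{n}.npz");p=z["p"].astype(int);C=cloud(n,z["d"])
    m,C=seg(n,box,.03,.10,lambda p:p.max(-1)<55)
    k,l,st,ce=cv2.connectedComponentsWithStats(m.astype(np.uint8))
    print(n,"bore",[(st[i].tolist(),onplane(n,ce[i],.084).round(4).tolist(),C[l==i].mean(0).round(4).tolist()) for i in range(1,k) if st[i,4]>8])
for n,box in(("top",(385,310,475,345)),("scene",(385,225,450,295))):
    m,C=seg(n,box,.135,.17,black); q=C[m]
    if len(q)<5: print(n,"bar",len(q)); continue
    c=q.mean(0); u=np.linalg.svd(q[:,:2]-c[:2],full_matrices=False)[2][0]; t=(q[:,:2]-c[:2])@u
    print(n,"bar",len(q),c.round(4),q[:,2].max().round(4),"mid",(c[:2]+u*(t.max()+t.min())/2).round(4),np.degrees(np.arctan2(u[1],u[0])).round(2),np.ptp(t).round(3))
E
```

```text
tool axes cols
 [[ 0.961 -0.     0.275]
 [-0.275 -0.001  0.961]
 [ 0.    -1.    -0.001]]
top [(np.int32(35), [281.0, 325.0], [0.551, 0.2759, 0.0808], np.float64(0.0855)), (np.int32(36), [278.0, 352.0], [0.4983, 0.2807, 0.0795], np.float64(0.0833)), (np.int32(36), [276.0, 379.0], [0.4428, 0.2849, 0.0805], np.float64(0.0862))]
scene [(np.int32(52), [585.0, 381.0], [0.4438, 0.2853, 0.0786], np.float64(0.0817)), (np.int32(53), [555.0, 394.0], [0.4985, 0.2808, 0.0784], np.float64(0.0801)), (np.int32(57), [524.0, 406.0], [0.5519, 0.2763, 0.0785], np.float64(0.0808))]
top [(np.int32(6), [395.0, 343.0], [0.5118, 0.0441, 0.1209], np.float64(0.1224)), (np.int32(7), [423.0, 346.0], [0.5037, -0.0119, 0.1221], np.float64(0.125)), (np.int32(41), [479.0, 359.0], [0.477, -0.1192, 0.1342], np.float64(0.1387)), (np.int32(40), [420.0, 367.0], [0.4639, -0.0043, 0.1354], np.float64(0.1409))]
scene [(np.int32(24), [423.0, 224.0], [0.4772, -0.1182, 0.1325], np.float64(0.1346)), (np.int32(25), [464.0, 254.0], [0.464, -0.0036, 0.1323], np.float64(0.134))]
top bore [([282, 228, 10, 9, 70], [0.4707, -0.0613, 0.084], [0.4702, -0.0629, 0.0579]), ([246, 233, 9, 9, 66], [0.4577, 0.0538, 0.084], [0.457, 0.0544, 0.0588])]
scene bore [([284, 165, 4, 5, 10], [0.4644, -0.0526, 0.084], [0.4546, -0.066, 0.0715]), ([311, 186, 5, 5, 12], [0.4522, 0.0628, 0.084], [0.442, 0.0516, 0.0713])]
top bar 109 [ 0.5466 -0.024   0.1573] 0.164 mid [ 0.5464 -0.0223] -83.79 0.124
scene bar 224 [ 0.5499 -0.0144  0.1512] 0.159 mid [ 0.5506 -0.0207] 96.59 0.131
```

Request:
carry_out:
  steps: [0.6,0.3,-0.25,0,0.15,0.6,0.6,-0.5,0,0.3,0.6,0.95,-0.8,0,0.5,0.6,0.95,-0.8,0,0.5]

```text
clock: 0.5
position: [0.2741, 0.5155, 0.2265]
ee_rot: [-1.573, -0.09, 0.085]
force: [0.1, -0.4, -0.8]
width: 0.704
```

Request:
carry_out:
  steps: [0.6,0.3,-0.25,0,0,0.6,0.6,-0.5,0,0,0.6,0.95,-0.8,0,0,0.6,0.95,-0.8,0,0]

```text
clock: 0.9
position: [0.3681, 0.4352, 0.2265]
ee_rot: [-1.573, -0.083, 0.079]
force: [0.1, -0.5, -0.5]
width: 0.604
```

Request:
carry_out:
  steps: [0.6,0.3,-0.25,0,0,0.6,0.6,-0.5,0,0,0.6,0.95,-0.8,0,0,0.6,0.95,-0.8,0,0]

```text
clock: 1.3
position: [0.4625, 0.3548, 0.2265]
ee_rot: [-1.573, -0.083, 0.079]
force: [0.0, 0.1, 0.7]
width: 0.601
```

Request:
carry_out:
  steps: [0.6,0.3,-0.25,0,0,0.6,0.6,-0.5,-0.3,0,0.6,0.9,-0.8,-0.6,0,0.6,0.9,-0.8,-0.6,0]

```text
clock: 1.7
position: [0.549, 0.2737, 0.1626]
ee_rot: [-1.576, -0.08, 0.085]
force: [-0.2, -1.3, 0.0]
width: 0.602
```

```bash
python3 - <<'E'
from h import *
s=arm.observe(); R=Ro.from_rotvec(s["ee_rot"]).as_matrix(); p=np.array(s["position"])
print(s["clock"],p.round(4),R[:,2].round(3),R[:,1].round(3),np.round(s["force"],1))
im,d=get_image("wrist"); np.savez("pics/w1.npz",p=im,d=d); ci=camera_info("wrist"); print(ci)
a=cv2.resize(im[...,::-1],(512,384)); b=cv2.resize(np.load("pics/scene.npz")["p"][220:310,290:430,::-1],(512,330))
cv2.imwrite("pics/w1.png",np.vstack([a[:,:],b])[:600*2][: ]) if False else cv2.imwrite("pics/w1.png",np.hstack([cv2.resize(a,(480,360)),cv2.resize(b,(320,206)).copy() if False else cv2.copyMakeBorder(cv2.resize(b,(320,206)),0,154,0,0,cv2.BORDER_CONSTANT)]))
E
```

```text
1.7 [0.549  0.2737 0.1626] [-0.105  0.994 -0.006] [-0.003 -0.007 -1.   ] [-0.2 -1.3  0. ]
{'fovy': 65.70646984690485, 'cx': 254.91418428561462, 'cy': 194.2347673347858, 'tool_from_camera': array([[ 7.15412296e-04,  9.52574904e-01,  3.04303370e-01,
        -8.20016911e-02],
       [ 3.12324938e-04, -3.04303646e-01,  9.52575033e-01,
        -1.59355304e-01],
       [ 9.99999695e-01, -5.86442360e-04, -5.15215468e-04,
         1.82543030e-04],
       [ 0.00000000e+00,  0.00000000e+00,  0.00000000e+00,
         1.00000000e+00]])}
```

View pics/w1.png

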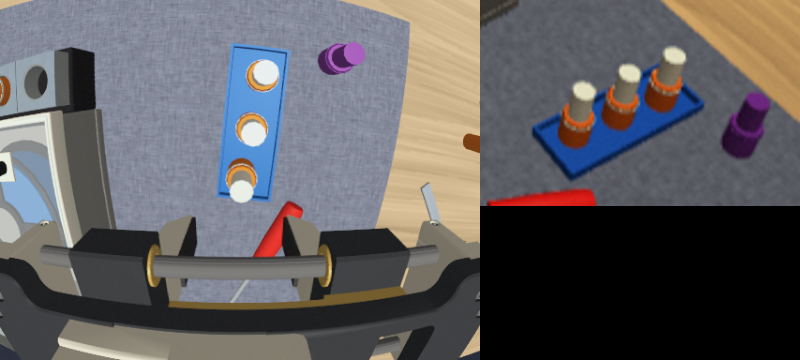

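The wrist view shows the blue tray with three orange/white spares, tops at (241,190), (253,132) and (266,72). The purple decoy is apart at (345,55), outside the tray. I check the spare and port positions from this view.

```bash
cat >> h.py <<'E'
def wcast(uv,z,s):
    ci=camera_info("wrist"); f=foc(ci); T=np.array(ci["tool_from_camera"]); R=Ro.from_rotvec(s["ee_rot"]).as_matrix()
    v=np.array([uv[0]-ci["cx"],uv[1]-ci["cy"]]); r=np.linalg.norm(v); t=r/f
    d=np.r_[np.sin(t)*v/r,np.cos(t)]; d=R@T[:3,:3]@d; o=R@T[:3,3]+s["position"]
    return o+d*(z-o[2])/d[2]
E
python3 - <<'E'
from h import *
s=arm.observe(); p=np.load("pics/w1.npz")["p"].astype(int)
m=((p.min(-1)>180)&(p.max(-1)-p.min(-1)<40)).astype(np.uint8)[:240]
m[:,:220]=0; m[:,320:]=0
k,l,st,ce=cv2.connectedComponentsWithStats(m)
for i in range(1,k):
    if st[i,4]>80: print(st[i],ce[i].round(1),wcast(ce[i],.08,s).round(4))
m=(p.max(-1)<75).astype(np.uint8)[:130,:60]; k,l,st,ce=cv2.connectedComponentsWithStats(m)
for i in range(1,k):
    if st[i,4]>80: print("dark",st[i],ce[i].round(1),wcast(ce[i],.071,s).round(4))
E
```

```text
[270  64  28  27 561] [283.3  76.7] [0.4424 0.2881 0.08  ]
[257 130  27  26 539] [269.8 142.6] [0.4976 0.2834 0.08  ]
[245 192  26  24 474] [257.1 203.7] [0.5517 0.2788 0.08  ]
dark [ 40  74  11  28 197] [45.  87.5] [0.4575 0.0558 0.071 ]
dark [  0 114  60  14 227] [ 30.1 120.3] [0.491  0.0346 0.071 ]
```

Request:
carry_out:
  steps: [0.55,0,0.03,-0.3,0,0.55,0,0.03,-0.5,0,0.55,0,0.03,-0.5,0,0.55,0,0.03,-0.5,0]

```text
clock: 2.15
position: [0.5465, 0.2849, 0.1174]
ee_rot: [-1.569, -0.09, 0.09]
force: [-0.5, 0.2, -0.2]
width: 0.549
```

Request:
carry_out:
  steps: [0.55,0.05,-0.06,-0.15,0,0.55,0.05,-0.06,-0.4,0,0.55,0.05,-0.06,-0.65,0,0.55,0.05,-0.06,-0.7,0,0.55,0.05,-0.06,-0.7,0]

```text
clock: 2.65
position: [0.552, 0.2775, 0.0465]
ee_rot: [-1.569, -0.088, 0.09]
force: [-0.7, 1.4, 0.3]
width: 0.552
```

Request:
carry_out:
  steps: [0,0,0,0,0,0,0,0,0,0,0,0,0,0,0,0,0,0,0,0,0,0,0,0,0,0,0,0,0,0]
  grip_force: 25

```text
clock: 3.25
position: [0.5524, 0.2781, 0.0473]
ee_rot: [-1.568, -0.09, 0.089]
force: [-0.7, 0.2, 4.8]
width: 0.235
```

Request:
carry_out:
  steps: [0,0,0,0.2,0,0,0,0,0.6,0,0,0,0,1,0,0,0,0,1,0]

```text
clock: 3.65
position: [0.5549, 0.2793, 0.1522]
ee_rot: [-1.565, -0.095, 0.083]
force: [0.8, -0.1, -0.4]
width: 0.234
```

Request:
carry_out:
  steps: [0,-0.1,-0.3,0.3,0,0,-0.25,-0.6,0.6,0,0,-0.5,-0.9,0.7,0,0,-0.5,-0.9,0.7,0]

```text
clock: 4.05
position: [0.5004, 0.1835, 0.2179]
ee_rot: [-1.57, -0.086, 0.086]
force: [1.0, 0.7, -0.9]
width: 0.23
```

Request:
carry_out:
  steps: [0,-0.2,-0.4,0,0,0,-0.45,-0.9,0,0,0,-0.45,-0.9,0,0,0,-0.45,-0.9,0,0]

```text
clock: 4.45
position: [0.4565, 0.0967, 0.2164]
ee_rot: [-1.569, -0.087, 0.088]
force: [-0.0, 0.7, -0.6]
width: 0.233
```

Request:
carry_out:
  steps: [0,0,-0.2,0,0,0,0,-0.44,-0.3,0,0,0,-0.44,-0.55,0,0,0,-0.44,-0.55,0,0,0,-0.44,-0.55,0]

```text
clock: 4.95
position: [0.4574, 0.0553, 0.1617]
ee_rot: [-1.569, -0.09, 0.092]
force: [-0.6, 0.5, -0.9]
width: 0.237
```

```bash
python3 - <<'E'
from h import *
s=arm.observe(); R=Ro.from_rotvec(s["ee_rot"]).as_matrix()
print(s["clock"],s["position"].round(4),R[:,2].round(3),R[:,1].round(3),np.round(s["force"],1),s["width"])
s=arm.observe();im,d=get_image("wrist"); np.savez("pics/w2.npz",p=im,d=d,rot=s["ee_rot"],pos=s["position"])
sc,d=get_image("scene"); np.savez("pics/s2.npz",p=sc,d=d)
cv2.imwrite("pics/w2.png",np.hstack([cv2.resize(im[...,::-1],(480,360)),cv2.resize(sc[110:230,230:337,::-1],(320,360))]))
E
```

```text
4.95 [0.4574 0.0553 0.1617] [-0.115  0.993  0.   ] [-0.001  0.    -1.   ] [-0.6  0.5 -0.9] 0.2371738798836601
```

View pics/w2.png

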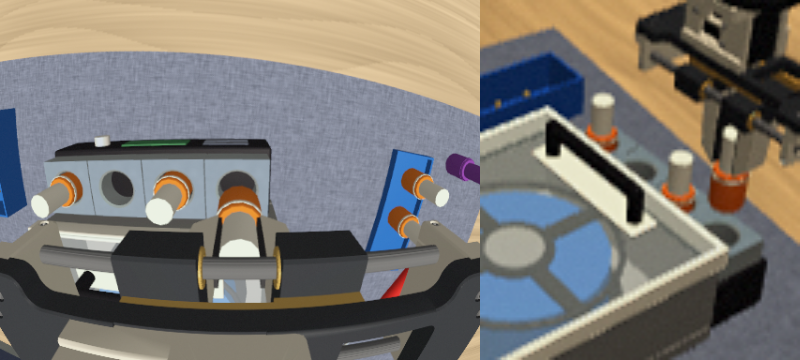

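The wrist view shows the held cartridge upright at (240,210) above the right-hand empty port at (237,180). The filled ports are at (65,190) and (170,190), and the other empty bore is at (118,187). The scene crop agrees. Now the numbers from this close view.

```bash
python3 - <<'E'
from h import *
z=np.load("pics/w2.npz"); s=dict(ee_rot=z["rot"],position=z["pos"]); p=z["p"].astype(int)
m=((p.min(-1)>170)&(p.max(-1)-p.min(-1)<45)).astype(np.uint8)[:300]; m[:195]=0;m[240:]=0
k,l,st,ce=cv2.connectedComponentsWithStats(m)
for i in range(1,k):
    if 150<st[i,4]<1500: print("grip top",st[i],ce[i].round(1),wcast(ce[i],.134,s).round(4))
m=(p.max(-1)<95).astype(np.uint8); m[:170]=0;m[230:]=0;m[:,:100]=0;m[:,150:]=0
k,l,st,ce=cv2.connectedComponentsWithStats(m)
for i in range(1,k):
    if st[i,4]>100:
        c,_=cv2.findContours((l==i).astype(np.uint8),0,1); e=cv2.fitEllipse(max(c,key=len)); print("bore B",st[i],e,wcast(e[0],.084,s).round(4),wcast(e[0],.080,s).round(4))
E
```

```text
grip top [464 201  15  20 213] [471.3 210.6] [0.429  0.2323 0.134 ]
grip top [ 33 208  19  25 353] [ 42.1 219.8] [ 0.4779 -0.1207  0.134 ]
grip top [155 211  30  29 655] [169.4 225.1] [ 0.465  -0.0046  0.134 ]
bore B [109 183  33  36 697] ((125.64897155761719, 198.80099487304688), (28.0417537689209, 35.33607482910156), 138.41175842285156) [ 0.4687 -0.0603  0.084 ] [ 0.4703 -0.0621  0.08  ]
```

Request:
carry_out:
  steps: [0,0.01,-0.016,-0.15,0,0,0.01,-0.016,-0.27,0,0,0.01,-0.016,-0.32,0,0,0.01,-0.016,-0.37,0,0,0.01,-0.016,-0.42,0]

```text
clock: 5.55
position: [0.4587, 0.0527, 0.1201]
ee_rot: [-1.569, -0.091, 0.089]
force: [0.6, 0.1, -0.1]
width: 0.235
```

No contact force; the foot is inside the bore. Continuing to the floor.

Request:
carry_out:
  steps: [0,0,0,-0.06,0,0,0,0,-0.12,0,0,0,0,-0.17,0,0,0,0,-0.19,0,0,0,0,-0.19,0]

```text
clock: 6.05
position: [0.4583, 0.0523, 0.1012]
ee_rot: [-1.569, -0.09, 0.089]
force: [-3.3, -0.4, 8.9]
width: 0.231
```

Request:
carry_out:
  steps: [0.38,0,0,0,0,0.38,0,0,0,0,0.38,0,0,0,0,0.38,0,0,0.1,0,0.38,0,0,0.4,0,0.38,0,0,0.8,0,0.38,0,0,1,0,0.38,0,0,1,0]

```text
clock: 6.85
position: [0.4599, 0.0526, 0.2042]
ee_rot: [-1.568, -0.094, 0.085]
force: [0.9, 0.2, -0.7]
width: 0.377
```

```bash
cat > tops.py <<'E'
from h import *
for n,box in(("top",(365,330,500,395)),("scene",(400,205,510,320))):
    p,d=get_image(n); np.savez(f"pics/{n}_c.npz",p=p,d=d); C=cloud(n,d); p=p.astype(int)
    m=(p.min(-1)>130)&(p.max(-1)-p.min(-1)<50)&(C[...,2]>.126)&(C[...,2]<.17)
    x0,y0,x1,y1=[int(k*.64) for k in box]; b=np.zeros_like(m); b[y0:y1,x0:x1]=1
    k,l,st,ce=cv2.connectedComponentsWithStats((m&b).astype(np.uint8))
    print(n,[(st[i,4],C[l==i].mean(0).round(4).tolist()) for i in range(1,k) if st[i,4]>8])
E
python3 tops.py
```

```text
top [(np.int32(42), [0.4768, -0.1193, 0.1345])]
scene [(np.int32(24), [0.4772, -0.1183, 0.1324]), (np.int32(26), [0.4641, -0.004, 0.1322]), (np.int32(33), [0.4575, 0.053, 0.1325])]
```

Request:
carry_out:
  steps: [0.5,0.1,0.35,0,0,0.5,0.2,0.8,0,0,0.5,0.2,0.8,0,0]

```text
clock: 7.25
position: [0.4779, 0.1384, 0.1996]
ee_rot: [-1.567, -0.094, 0.096]
force: [-0.5, -1.3, 0.2]
width: 0.492
```

Request:
carry_out:
  steps: [0.55,0.1,0.35,0,0,0.55,0.19,0.8,0,0,0.55,0.19,0.8,0,0]

```text
clock: 7.55
position: [0.4963, 0.2185, 0.1993]
ee_rot: [-1.566, -0.094, 0.096]
force: [-0.6, -0.1, -0.4]
width: 0.552
```

Request:
carry_out:
  steps: [0.55,0,0.35,-0.1,0,0.55,0,0.69,-0.4,0,0.55,0,0.69,-0.8,0,0.55,0,0.69,-0.8,0,0.55,0,0.69,-0.8,0]

```text
clock: 8.05
position: [0.4964, 0.2796, 0.1202]
ee_rot: [-1.571, -0.087, 0.091]
force: [0.9, 0.4, 0.5]
width: 0.545
```

Request:
carry_out:
  steps: [0.55,0.018,0.018,-0.15,0,0.55,0.018,0.018,-0.4,0,0.55,0.018,0.018,-0.65,0,0.55,0.018,0.018,-0.73,0,0.55,0.018,0.018,-0.73,0]

```text
clock: 8.55
position: [0.4989, 0.2824, 0.0476]
ee_rot: [-1.57, -0.088, 0.089]
force: [-0.2, -0.2, 0.6]
width: 0.55
```

Request:
carry_out:
  steps: [0,0,0,0,0,0,0,0,0,0,0,0,0,0,0,0,0,0,0,0,0,0,0,0,0,0,0,0,0,0]
  grip_force: 25

```text
clock: 9.15
position: [0.4992, 0.2833, 0.0484]
ee_rot: [-1.568, -0.09, 0.089]
force: [0.0, -0.7, 6.8]
width: 0.238
```

Request:
carry_out:
  steps: [0,0,0,0.2,0,0,0,0,0.6,0,0,0,0,1,0,0,0,0,1,0]

```text
clock: 9.55
position: [0.5015, 0.2847, 0.1529]
ee_rot: [-1.565, -0.095, 0.083]
force: [0.8, -0.2, -0.2]
width: 0.233
```

Request:
carry_out:
  steps: [0,0,-0.3,0.3,0,0,-0.1,-0.6,0.6,0,0,-0.1,-1,0.7,0,0,-0.1,-1,0.7,0]

```text
clock: 9.95
position: [0.4899, 0.1774, 0.2192]
ee_rot: [-1.571, -0.086, 0.082]
force: [-0.1, -0.4, -0.0]
width: 0.236
```

Request:
carry_out:
  steps: [0,0,-0.4,0,0,0,-0.1,-0.9,0,0,0,-0.1,-1,0,0]

```text
clock: 10.25
position: [0.4773, 0.0776, 0.217]
ee_rot: [-1.571, -0.083, 0.087]
force: [-0.1, 0.5, -1.1]
width: 0.23
```

Request:
carry_out:
  steps: [0,0,-0.4,0,0,0,-0.1,-0.9,0,0,0,-0.1,-1,0,0]

```text
clock: 10.55
position: [0.4672, -0.0221, 0.2171]
ee_rot: [-1.571, -0.083, 0.086]
force: [0.2, -0.1, 0.2]
width: 0.237
```

Request:
carry_out:
  steps: [0,0,-0.3,0,0,0,0.02,-0.45,0,0,0,0.02,-0.45,0,0,0,0.02,-0.45,0,0,0,0.02,-0.45,0,0]

```text
clock: 11.05
position: [0.4708, -0.0606, 0.2174]
ee_rot: [-1.568, -0.09, 0.091]
force: [0.3, -0.3, -0.0]
width: 0.234
```

Request:
carry_out:
  steps: [0,0.005,-0.016,-0.2,0,0,0.005,-0.016,-0.5,0,0,0.005,-0.016,-0.75,0,0,0.005,-0.016,-0.83,0,0,0.005,-0.016,-0.88,0,0,0.005,-0.016,-0.93,0,0,0.005,-0.016,-0.97,0]

```text
clock: 11.75
position: [0.4721, -0.0632, 0.1213]
ee_rot: [-1.569, -0.091, 0.088]
force: [0.3, 0.4, 0.1]
width: 0.234
```

Request:
carry_out:
  steps: [0,0,0,-0.06,0,0,0,0,-0.12,0,0,0,0,-0.17,0,0,0,0,-0.195,0,0,0,0,-0.195,0]

```text
clock: 12.25
position: [0.4721, -0.0635, 0.102]
ee_rot: [-1.569, -0.091, 0.088]
force: [-1.8, 1.7, 10.5]
width: 0.24
```

Request:
carry_out:
  steps: [0.36,0,0,0,0,0.36,0,0,0,0,0.36,0,0,0,0,0.36,0,0,0.1,0,0.36,0,0,0.4,0,0.36,0,0,0.8,0,0.36,0,0,1,0,0.36,0,0,1,0]

```text
clock: 13.05
position: [0.4732, -0.0638, 0.2047]
ee_rot: [-1.569, -0.094, 0.085]
force: [0.2, -0.1, -0.5]
width: 0.36
```

Request:
carry_out:
  steps: [0.55,0.1,0,0.2,-0.19,0.55,0.35,0.2,0.3,-0.38,0.55,0.74,0.4,0.3,-0.57,0.55,0.74,0.4,0.3,-0.76,0.55,0.74,0.4,0.3,-1,0.55,0.74,0.4,0.3,-1,0.55,0.74,0.4,0.3,-1]

```text
clock: 13.75
position: [0.5449, -0.0234, 0.2305]
ee_rot: [-1.507, 0.527, -0.525]
force: [-0.8, -0.4, -0.5]
width: 0.549
```

```bash
python3 tops.py; python3 - <<'E'
from h import *
p=np.load("pics/scene_c.npz")["p"]; cv2.imwrite("pics/s3.png",cv2.resize(p[100:260,200:420,::-1],(800,582)))
s=arm.observe(); print(s["position"],s["joints"].round(2))
E
```

```text
top [(np.int32(41), [0.4568, 0.0527, 0.1341])]
scene [(np.int32(14), [0.4773, -0.1149, 0.1323]), (np.int32(25), [0.4714, -0.0627, 0.1321]), (np.int32(26), [0.4641, -0.0039, 0.1322]), (np.int32(31), [0.4582, 0.0531, 0.1327])]
[ 0.54500776 -0.0235325   0.23082877] [-0.33  0.31  0.35  1.78 -0.12  1.07  0.97]
```

View pics/s3.png

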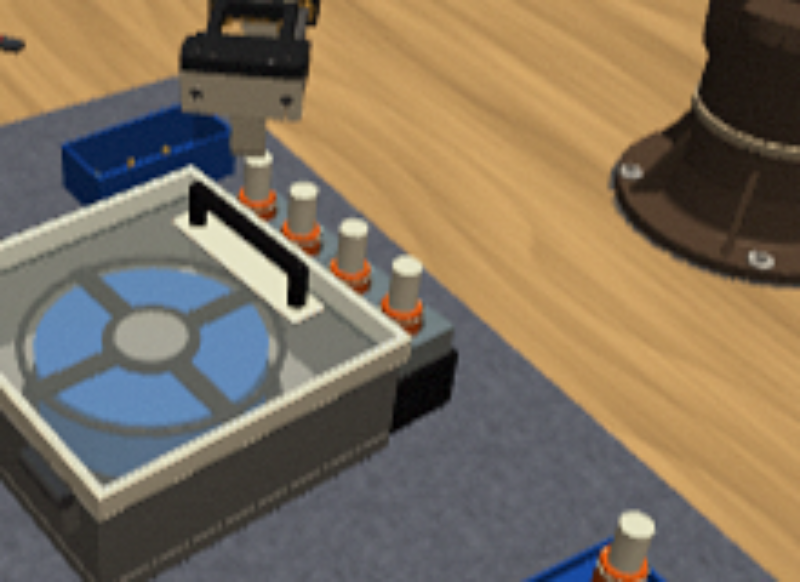

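The scene view shows all four ports filled: grips at (257,170), (303,200), (352,235) and (406,275), tops level at 0.132 m. The lid is shut and the bar runs from (200,205) to (297,290).

Next I turn a further 45° and lower over the bar.

Request:
carry_out:
  steps: [0.55,0.02,0,0,-0.19,0.55,0.02,0,0,-0.38,0.55,0.02,0,0,-0.57,0.55,0.02,0,0,-0.76,0.55,0.02,0,-0.2,-1,0.55,0.02,0,-0.4,-1,0.55,0.02,0,-0.4,-1,0.55,0.02,0,-0.4,-1]

```text
clock: 14.65
position: [0.5471, -0.0236, 0.1914]
ee_rot: [-1.262, 1.124, -1.123]
force: [0.1, 0.5, 0.4]
width: 0.55
```

```bash
python3 - <<'E'
from h import *
s=arm.observe(); R=Ro.from_rotvec(s["ee_rot"]).as_matrix()
print(s["clock"],s["position"].round(4),R[:,2].round(3),R[:,1].round(3),np.round(s["force"],1),s["joints"].round(2))
im,d=get_image("wrist"); cv2.imwrite("pics/w4.png",cv2.resize(im[...,::-1],(640,480)))
E
```

```text
14.65 [ 0.5471 -0.0236  0.1914] [ 0.993  0.116 -0.001] [-0.001 -0.    -1.   ] [0.1 0.5 0.4] [-0.43  0.36  0.5   1.84 -0.21  0.99  0.27]
```

View pics/w4.png

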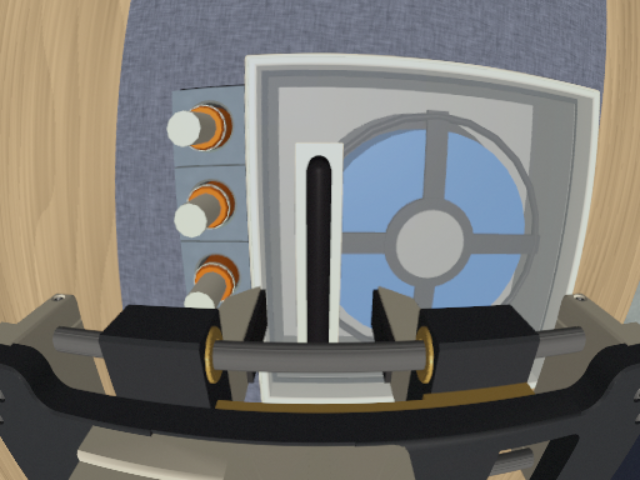

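The bar lies vertical at x≈318 px, centred between the open fingers at 243 and 395 px, and all clear. Lowering and gripping.

Request:
carry_out:
  steps: [0.55,0,0,-0.2,0,0.55,0,0,-0.4,0,0.55,0,0,-0.55,0,0.55,0,0,-0.6,0,0.55,0,0,-0.6,0]

```text
clock: 15.2
position: [0.5475, -0.0236, 0.1316]
ee_rot: [-1.261, 1.124, -1.124]
force: [-0.3, 0.3, -0.2]
width: 0.549
```

Request:
carry_out:
  steps: [0,0,0,0,0,0,0,0,0,0,0,0,0,0,0,0,0,0,0,0,0,0,0,0,0,0,0,0,0,0,0,0,0,0,0,0,0,0,0,0]
  grip_force: 50

```text
clock: 16.0
position: [0.5467, -0.0236, 0.1313]
ee_rot: [-1.261, 1.126, -1.124]
force: [-4.6, -0.5, 5.2]
width: 0.138
```

Request:
carry_out:
  steps: [0,0.002,0,0.007,0,0,0.004,0,0.014,0,0,0.006,0.001,0.021,0,0,0.008,0.001,0.028,0,0,0.01,0.001,0.035,0,0,0.011,0.001,0.042,0,0,0.013,0.001,0.049,0,0,0.013,0.001,0.049,0]

```text
clock: 16.8
position: [0.5479, -0.0234, 0.1361]
ee_rot: [-1.262, 1.126, -1.124]
force: [-5.5, -1.3, -12.3]
width: 0.141
```

Request:
carry_out:
  steps: [0,0.002,0,0.006,0,0,0.003,0,0.012,0,0,0.005,0.001,0.018,0,0,0.006,0.001,0.024,0,0,0.008,0.001,0.03,0,0,0.01,0.001,0.036,0,0,0.012,0.001,0.042,0,0,0.014,0.002,0.048,0,0,0.016,0.002,0.054,0,0,0.016,0.002,0.054,0]

```text
clock: 17.8
position: [0.5499, -0.0233, 0.1426]
ee_rot: [-1.26, 1.126, -1.124]
force: [-8.3, -0.9, -3.3]
width: 0.138
```

Request:
carry_out:
  steps: [0,0.003,0,0.013,0,0,0.006,0.001,0.026,0,0,0.01,0.001,0.039,0,0,0.014,0.002,0.052,0,0,0.018,0.002,0.065,0,0,0.022,0.003,0.078,0,0,0.027,0.003,0.091,0,0,0.031,0.004,0.104,0,0,0.035,0.004,0.117,0,0,0.039,0.005,0.129,0,0,0.039,0.005,0.129,0,0,0.039,0.005,0.129,0]

```text
clock: 19.0
position: [0.5541, -0.0228, 0.1558]
ee_rot: [-1.26, 1.125, -1.125]
force: [-8.5, 0.3, -1.6]
width: 0.138
```

```bash
python3 - <<'E'
from h import *
s=arm.observe(); R=Ro.from_rotvec(s["ee_rot"]).as_matrix()
print(s["clock"],s["position"].round(4),R[:,1].round(3),np.round(s["force"],1),s["width"])
c=np.array([.5467,-.0236]); e=np.array([.9936,.1126]); n=np.array([-.1126,.9936]); c0=c+e*.085 # dryer origin
o=np.load("pics/scene_c.npz"); p2,d2=get_image("scene"); np.savez("pics/s5.npz",p=p2,d=d2)
for nm,p,d in(("shut",o["p"],o["d"]),("now",p2,d2)):
    C=cloud("scene",d); X=(C[...,:2]-c0)@e; Y=(C[...,:2]-c0)@n; w=(p.astype(int).min(-1)>120)&(d>0)&(C[...,2]>.085)&(C[...,2]<.17)&(abs(Y)<.14)&(Y>.115)
    # right side frame (white) profile z vs X
    out=[]
    for x in np.arange(-.12,.14,.03):
        m=w&(abs(X-x)<.012); out.append((round(x,2),int(m.sum()),C[m][:,2].max().round(4) if m.sum() else None))
    print(nm,out)
im=p2[100:260,200:420,::-1]; cv2.imwrite("pics/s5.png",cv2.resize(im,(800,582)))
E
```

```text
19.0 [ 0.5541 -0.0228  0.1558] [ 0.001  0.001 -1.   ] [-8.5  0.3 -1.6] 0.13848455179417235
shut [(np.float64(-0.12), 40, np.float64(0.1179)), (np.float64(-0.09), 31, np.float64(0.1184)), (np.float64(-0.06), 29, np.float64(0.1192)), (np.float64(-0.03), 52, np.float64(0.1191)), (np.float64(0.0), 32, np.float64(0.1181)), (np.float64(0.03), 31, np.float64(0.118)), (np.float64(0.06), 31, np.float64(0.1171)), (np.float64(0.09), 35, np.float64(0.1179)), (np.float64(0.12), 40, np.float64(0.1195))]
now [(np.float64(-0.12), 40, np.float64(0.1491)), (np.float64(-0.09), 49, np.float64(0.1445)), (np.float64(-0.06), 32, np.float64(0.1403)), (np.float64(-0.03), 49, np.float64(0.1381)), (np.float64(0.0), 31, np.float64(0.1339)), (np.float64(0.03), 33, np.float64(0.1316)), (np.float64(0.06), 32, np.float64(0.128)), (np.float64(0.09), 35, np.float64(0.1244)), (np.float64(0.12), 48, np.float64(0.121))]
```

View pics/s5.png

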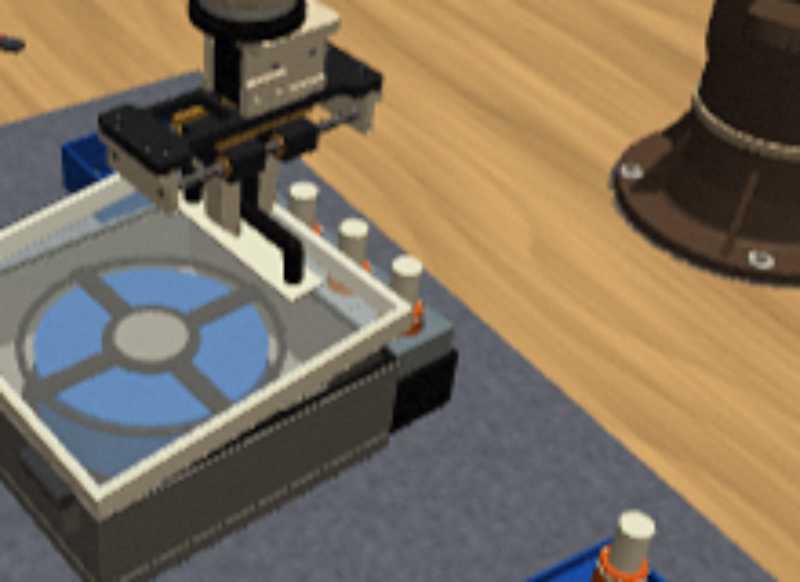

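The view shows the lid ajar, with the gripper on the bar at about (250,205) and the cartridges undisturbed. The frame slope gives about 0.11 rad, and the bar rise of 24.5 mm gives a lip rise of about 30 mm. Handing in.

Request:
carry_out:
  steps: [0,0,0,0,0,0,0,0,0,0,0,0,0,0,0]

```text
clock: 19.35
position: [0.5542, -0.0229, 0.1558]
ee_rot: [-1.26, 1.125, -1.125]
force: [-7.8, -1.2, -1.7]
width: 0.133
```

```bash
python3 -c "
from h import *
s=arm.observe(); print(s['position'],s['force'],s['width'],abs(s['dq']).max()); print(arm.sign_off())"
```

```text
[ 0.55415491 -0.02287269  0.15582754] [-7.79125626 -1.20360521 -1.65538129] 0.13345686584102395 0.00210667198520674
the job is handed in; nothing more can be done
None
```

Both empty ports now hold a spare cartridge, and I handed the job in at 19.35 s with the gripper still holding the lid ajar.

- **Cartridges:** They went in with the lid shut. All four cartridge tops measured level at about 0.132 m. The third spare, the purple look-alike and the other things on the bench were not touched.
- **Lid:** I pulled it slowly off the gasket along its arc. The upward pull read about 12 N partway, and the lid let go before the bar had risen 11 mm, without being thrown open.
- **Last checks:** The bar had risen 24.5 mm and the lid frame's slope was about 0.11 rad, which both give a lip rise of about 30 mm. The lid was at rest.
- **Remaining disagreements:** A sideways load of about 8 N on the handle stayed to the end. The wrist camera read 2–3 mm off the fixed cameras in y at the tray. Neither affected the fits.

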